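Interlock the bearing blocks on the stacking board

TASK

Finish the tight pack of small hat-shaped wooden bearing blocks on the stacking board, where one already stands crown up in one of the two seats. First set the small block that lies crown up into the empty seat beside it, lined up with it and still crown up; then lay the small block that lies crown down across the two, so that its crown drops into the valley between theirs and it rests level and square, centred over the middle of the board.

Things in the scene. Friction and masses are not known exactly. Their poses are not given: they have to be found in the camera images.
- board: Plywood board fixed to the table, 56 (x) by 200 (y) by 10 mm thick; at each y end a cheek 14 mm above its top, inner face at y = +-86 mm. Origin: centre of its underside, on the table; z up. Seats on its top at x = 0, y = +39 mm (filled) and y = -39 mm (empty); a seated block's length lies along the board's x, overhanging 2 mm at both ends, with 8 mm between the two brims.
- set_center (a point): Block already in the y = +39 mm seat, crown up, loose. Red-brown wood, hat-shaped section, the same along its 60 mm length (x): brim 70 mm wide (y), 16 mm thick; centred on it a crown 30 mm high, tapering from 38 mm wide at the brim to 22 mm at its flat tip; 46 mm high in all, about 90 g. Point: its centre, 23 mm above its underside; z up.
- up_center (a point): Small block on the table, crown up (standing on its brim); shape, size, axes and point as set_center. Grip its flat end faces, 60 mm apart, fingers closing along its x. Seated, its centre is 33 mm above the table. A much larger such block (84 by 98 by 64 mm) also lies crown up nearby: not wanted.
- down_center (a point): Small block on the table, crown down (on its crown tip, brim on top); else as set_center, z still up. Grip its end faces, 60 mm apart, fingers closing along x. In place its crown tip stands on the two brims, its brim on the two crown tips, its centre 49 mm above the table over the board's middle, with about 9 mm play either way in y. A larger crown-down block is not wanted.
There are look-alikes about, which are no part of the job. Leave any turquoise look-alike of the part that bears down_center alone.

How it is judged:
By the outcome, as a careful person would: the job done as asked, in the order asked, and still so for the second after the job is handed in, with the robot touching nothing.
It also fails if it takes over 51 s, if anything falls off the work surface, if the arm or the gripper's body presses on something with over 40 N, if the wrist force passes 120 N, or if a joint passes its speed limit or range.

ROBOT

A 6-joint arm with a two-finger parallel gripper is mounted at the origin on the work surface. World frame = base frame: x ahead of the robot, y to its left, z up, the work surface at z = 0. Lengths are in m, angles in rad, forces in N, time in s.
With the tool pointing down it reaches from about 0.35 to 0.775 m from the base axis. Payload 7.3 kg.
Tool frame: the origin (TCP) lies on the centre line of the jaws, within the pads' length; the fingertips stand tip_reach ahead of it and the grasp point (between the pads) lies 6 mm ahead of it (tip_reach is the distance from the TCP to the fingertips, in m); x points along the fingers, y is the direction in which the jaws open and shut, and the axes are right-handed (so a half turn about x gives the same grasp; the last joint's range is limited). The gripper opens to 92 mm and grips with 3 to 60 N. Pads are 19 mm wide; open, the fingers measure 130 mm over their backs; the gripper's body (75 mm by 190 mm) begins 47 mm behind the grasp point.
Start: joints at [0.991, 0.342, 1.524, -0, 1.275, -0.146], TCP at [0.221, 0.476, 0.252] pointing down, gripper open.
Joint ranges: [-2.53, 2.53], [-0.77, 2.02], [0.04, 2.7], [-1, 4.14], [0.28, 2.66], [-3.11, 3.11]. Speed limits (rad/s): [2.57, 2.57, 3.14, 3.14, 3.14, 3.14].

INTERFACE

Orientations are given as [roll, pitch, yaw] about the fixed x, y, z axes, in that order (R = Rz(yaw) Ry(pitch) Rx(roll)).
In Python, from cell import observe, read_camera, get_calibration, hand_in, tip_reach gives the robot as it stands. The module is installed in compiled form; this text tells all that it offers.
- The arm moves only by the shell command python3 -m crank 'ROWS' [FORCE]. ROWS is JSON, a list of rows, each an object of numbers: "fingers": the opening, from -1 (shut) to 1 (fully open); "tx", "ty", "tz": the shift along the tool's x, y, z in units of 40 mm (1.0 is 40 mm); "roll": the turn about the tool's x in units of 10 degrees (1.0 is 10 degrees). In form: [{"fingers": .., "tx": .., "ty": .., "tz": .., "roll": ..}, ...]. A call has exactly 8 rows; each row is the pose to reach, as a shift and turn from the pose commanded when the call began, along the tool's axes at that moment; what a row does not reach only later rows make up. A row lasts 1/8 s, in which the tool goes at most 62.5 mm and 10.7 degrees, less where a joint would pass 70% of its speed; a pose out of reach is approached as far as the arm can. A call with a gripper value outside its range is refused whole. The fingers move at their own pace and stop on an object; FORCE is the grip in N (left out, the last holds). Time passes only in rows, so rows that repeat a pose let the fingers close, or fill a call up. It gives the time, the measured TCP pose, the force and the opening at its end, in the units of the state.
- observe(): the state, without advancing time (a new reading comes with each control period).
- read_camera(name): name is "scene" or "top" or "wrist"; returns (picture, depth): 480x640x3 uint8, red, green, blue; 480x640 float32, m along the optical axis (not along the pixel's ray), 0 where there is no reading.
- get_calibration(name): a dict with "vertical_fov" (degrees; the focal length in pixels is half the picture's height over the tangent of half this angle, whatever the lens; pixels are square), "cx", "cy" (the principal point, pixels), "pose" (4x4, takes a point from camera to world coordinates); the wrist camera has in their place "T_tool_cam" (4x4, takes a point from camera to tool coordinates, whose origin is the TCP and whose axes are the tool frame's). Camera axes: x right, y down, z forward; pixel columns grow to the right and rows downward; lengths in m; the calibration is good to about 2 mm. A picture is of the moment at which its call begins: read the wrist's pose just before it. get_calibration takes no time and is no camera call.
- hand_in(): hands the job in, once; it reports no verdict.
The state is a dict: "time": time; "qpos": joint angles; "qvel": joint speeds; "joint_efforts": joint torques, N m; "tool_pos": TCP position; "tool_rot": TCP orientation; "contact_force": force on the tool from outside, world axes, zero at the start; "torque": the same for the moment, N m; "opening": finger opening in m.
Only numpy, scipy, OpenCV 4.12 (cv2) and the standard library are available. Lean on these libraries where they do the work, as an engineer would, in place of code of your own. Each camera call takes 0.05 s, during which the arm holds its last target. There are 200 camera calls.

## Working session

There is one attempt and no reset: what is moved stays moved. The work goes in short steps, Python scripts to look and compute and a shell command to move; the robot and the scene stay as the last step left them, time stands still between calls to the robot, and variables do not carry over. Pictures are saved under pics/ and viewed, about 8 in all and at most 12, crops included, and the job is handed in when it is done.

```bash
mkdir -p pics; python3 - <<'E'
from cell import *
import cv2,numpy as np
s=observe();print(s, tip_reach)
for n in("scene","top"):
    p,d=read_camera(n);cv2.imwrite(f"pics/{n}0.png",p[:,:,::-1]);np.save(f"pics/{n}0.npy",d);c=get_calibration(n);print(n,c)
print(get_calibration("wrist"))
E
```

```text
{'time': 0.0, 'qpos': array([ 9.90974802e-01,  3.42699363e-01,  1.52502900e+00,  3.75656927e-05,
        1.27540449e+00, -1.45992956e-01]), 'qvel': array([-7.51430951e-05,  1.27383682e-03, -1.61815751e-03, -1.19548799e-03,
       -3.82993214e-04, -1.93444830e-03]), 'joint_efforts': array([ 5.24770712e-04, -4.31241453e+01, -2.44216758e+01,  7.18942937e-02,
        5.60197723e-02, -1.19463689e-04]), 'tool_pos': array([0.22044145, 0.47606352, 0.25105288]), 'tool_rot': array([-1.74010788,  1.56925571, -2.17394742]), 'contact_force': array([-0.91306584, -0.41719586,  0.40399073]), 'torque': array([-0.00988722, -0.01961779,  0.00692438]), 'opening': 0.09183233529798046} 0.025
scene {'vertical_fov': 52.35610655036993, 'cx': 321.4230857234242, 'cy': 240.41336131443512, 'pose': array([[ 0.90374723,  0.37419618, -0.20788978,  0.72682851],
       [ 0.42773922, -0.77042294,  0.47274481, -0.43360604],
       [ 0.01673625, -0.51616442, -0.85632598,  0.76052921],
       [ 0.        ,  0.        ,  0.        ,  1.        ]])}
top {'vertical_fov': 48.97921133211681, 'cx': 321.36354540202314, 'cy': 248.77101774164169, 'pose': array([[-0.03014134, -0.99893206,  0.03501773,  0.49741391],
       [-0.99923486,  0.03098704,  0.02386416, -0.05371073],
       [-0.02492377, -0.03427164, -0.99910173,  0.97955382],
       [ 0.        ,  0.        ,  0.        ,  1.        ]])}
{'vertical_fov': 59.45812433958018, 'cx': 319.7983022872029, 'cy': 234.17908619301056, 'T_tool_cam': array([[ 2.27570661e-04, -2.89011433e-01,  9.57325618e-01,
        -1.33253584e-01],
       [ 9.99999819e-01,  5.99314497e-04, -5.67851491e-05,
        -6.67389544e-04],
       [-5.57327565e-04,  9.57325458e-01,  2.89011517e-01,
        -7.75967794e-02],
       [ 0.00000000e+00,  0.00000000e+00,  0.00000000e+00,
         1.00000000e+00]])}
```

View pics/top0.png

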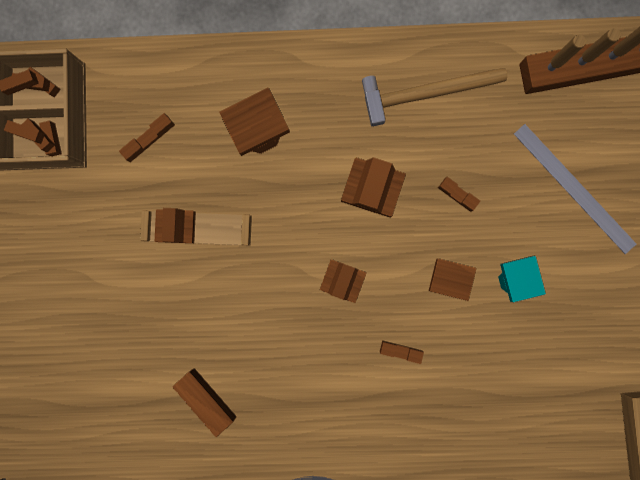

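View pics/scene0.png

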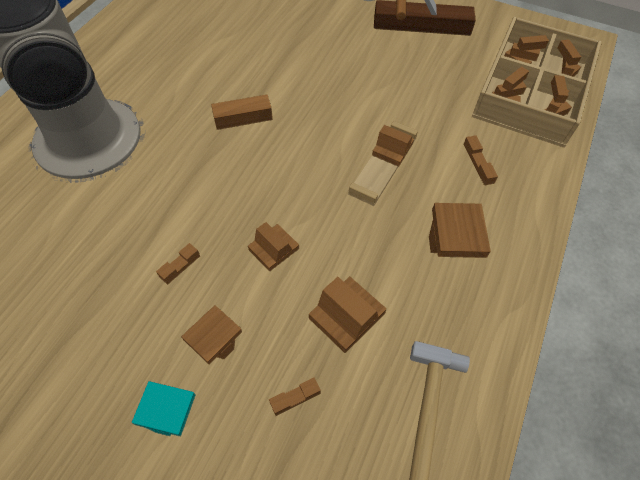

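Candidates (top image): crown up – small (343,281), big (374,187, not wanted). Crown down – small (453,279), big (255,121, not wanted), turquoise (523,279, leave). The board is at (196,228), with the set block at (174,226). I'll measure these and check with a crop.

```bash
cat > h.py <<'E'
import numpy as np,cv2
from cell import *
from scipy.spatial.transform import Rotation as R
def cloud(d,c,pose):
    f=240/np.tan(np.radians(c["vertical_fov"]/2));v,u=np.mgrid[:480,:640]
    P=np.stack([(u-c["cx"])/f*d,(v-c["cy"])/f*d,d],-1)
    return P@pose[:3,:3].T+pose[:3,3]
def rect(P,z0,z1,box=None,d=None,lab=""):
    m=(P[...,2]>z0)&(P[...,2]<z1)&(d>0)
    k=np.zeros(m.shape,bool)
    if box: k[box[1]:box[3],box[0]:box[2]]=1; m&=k
    n,l,st,_=cv2.connectedComponentsWithStats(m.astype(np.uint8))
    i=1+np.argmax(st[1:,4]);q=P[l==i]
    (cx,cy),(w,h),a=cv2.minAreaRect((q[:,:2]*1000).astype(np.float32))
    print(lab,"n",len(q),"c",np.round([cx,cy],1),"wh",np.round([w,h],1),"ang",round(a,1),"z med",round(float(np.median(q[:,2]))*1000,1))
    return q
E
python3 - <<'E'
from h import *
d=np.load("pics/top0.npy");c=get_calibration("top");P=cloud(d,c,c["pose"])
print("table z",np.median(P[240:260,280:310,2]),np.median(P[320:340,330:360,2]))
U=(305,245,380,315);D=(420,245,490,310);B=(125,195,265,255);S=(145,200,205,250)
rect(P,.010,.03,U,d,"up brim");rect(P,.010,.06,U,d,"up all");rect(P,.041,.06,U,d,"up tip")
rect(P,.040,.06,D,d,"down top")
rect(P,.005,.08,B,d,"board all");rect(P,.005,.017,B,d,"board surf");rect(P,.02,.034,S,d,"set brim");rect(P,.051,.065,S,d,"set tip");rect(P,.02,.07,S,d,"set all")
p=cv2.imread("pics/top0.png")
a=cv2.resize(p[240:320,300:560],None,fx=3,fy=3,interpolation=cv2.INTER_CUBIC);b=cv2.resize(p[190:265,125:385],None,fx=3,fy=3,interpolation=cv2.INTER_CUBIC)
cv2.imwrite("pics/crop1.png",np.vstack([a,b]))
E
```

```text
table z -0.0004049471999770793 -0.00018657597182741847
up brim n 352 c [481.5 -44.9] wh [20.  59.6] ang 67.7 z med 16.2
up all n 1272 c [471.9 -67.9] wh [70.1 60. ] ang 68.0 z med 22.8
up tip n 471 c [472.3 -67.2] wh [25.8 59.9] ang 68.0 z med 45.5
down top n 1366 c [ 469.8 -261.1] wh [70.5 59.8] ang 74.0 z med 45.8
board all n 3451 c [579.3 200. ] wh [201.   60.4] ang 86.2 z med 20.7
board surf n 1431 c [576.4 160.6] wh [87.9 58.8] ang 85.8 z med 9.6
set brim n 405 c [580.5 219.9] wh [36.2 60.6] ang 85.2 z med 25.9
set tip n 461 c [581.3 237.4] wh [24.1 59.5] ang 85.5 z med 55.4
set all n 1286 c [581.7 237.9] wh [71.2 60.4] ang 87.0 z med 34.2
```

View pics/crop1.png

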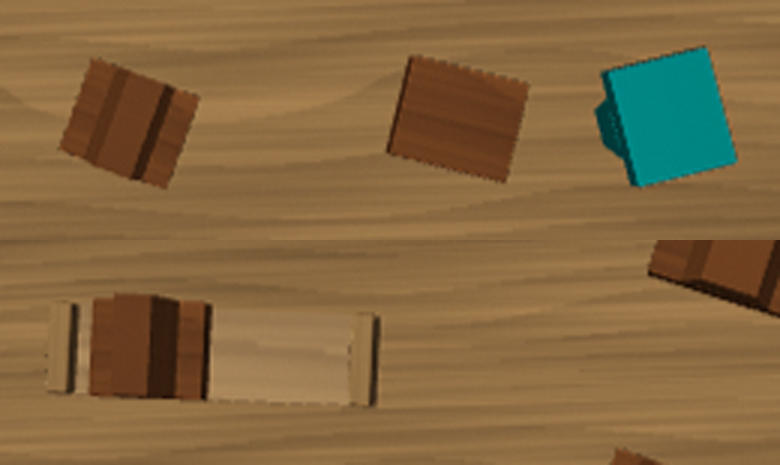

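The crop confirms the choice: the small crown-up block at crop (130,122), the small plain crown-down block at (457,118), turquoise left alone, and the empty seat at (280,355). The measured 70x60 footprints and 16/46 mm heights match. Next I'll plan the moves.

```bash
cat >> h.py <<'E'
def plan(x,y,z,ang):
    "units from present pose to TCP (m) with jaw axis along ang deg (mod 180)"
    s=observe();Rt=R.from_euler("xyz",s["tool_rot"]).as_matrix();dv=Rt.T@(np.array([x,y,z])-s["tool_pos"])
    cur=np.degrees(np.arctan2(Rt[1,1],Rt[0,1]));dy=(ang-cur+90)%180-90
    print("t",round(s["time"],2),"q",np.round(s["qpos"],2),"jaw",round(cur,2),"tcp",np.round(s["tool_pos"]*1000,1),"toolx",np.round(Rt[:,0],3),"F",np.round(s["contact_force"],1),"open",round(s["opening"],4))
    print("-> tx ty tz",np.round(dv/.04,3),"roll",round(-dy/10 if Rt[2,0]<0 else dy/10,3))
E
python3 -c "
from h import *
plan(.472,-.068,.16,-22)"
```

```text
t 0.1 q [ 0.99  0.34  1.52  0.    1.28 -0.15] jaw 65.14 tcp [220.5 476.1 251.1] toolx [-0.001 -0.001 -1.   ] F [ 0.4  0.1 -0. ] open 0.0923
-> tx ty tz [ 2.288 -9.696 11.424] roll 8.714
```

```bash
python3 -m crank '[{"fingers":1,"tx":0,"ty":-1.3,"tz":1.4,"roll":1},{"fingers":1,"tx":0,"ty":-2.4,"tz":2.8,"roll":2},{"fingers":1,"tx":0,"ty":-3.6,"tz":4.2,"roll":3},{"fingers":1,"tx":0,"ty":-4.8,"tz":5.6,"roll":4},{"fingers":1,"tx":0.5,"ty":-6,"tz":7,"roll":5},{"fingers":1,"tx":1,"ty":-7.2,"tz":8.4,"roll":6},{"fingers":1,"tx":1.4,"ty":-8.4,"tz":9.8,"roll":7},{"fingers":1,"tx":1.8,"ty":-9.7,"tz":11.4,"roll":8}]' 30; python3 -c "
from h import *
plan(.472,-.068,.16,-22)"
```

```text
time: 1.1
tool_pos: [0.4272, 0.0247, 0.2009]
tool_rot: [2.915, 1.57, 1.079]
contact_force: [1.1, 0.3, 1.1]
opening: 0.0919
t 1.1 q [-0.12  0.22  1.85  0.    1.07  0.14] jaw -15.2 tcp [427.2  24.7 200.9] toolx [ 0.  0. -1.] F [1.1 0.3 1.1] open 0.0919
-> tx ty tz [1.022 1.688 1.944] roll 0.68
```

```bash
python3 -m crank '[{"fingers":1,"tx":0.3,"ty":0.8,"tz":1,"roll":0.4},{"fingers":1,"tx":0.8,"ty":1.7,"tz":1.9,"roll":0.7},{"fingers":1,"tx":1,"ty":1.7,"tz":1.9,"roll":0.7},{"fingers":1,"tx":1,"ty":1.7,"tz":1.9,"roll":0.7},{"fingers":1,"tx":1,"ty":1.7,"tz":1.9,"roll":0.7},{"fingers":1,"tx":1,"ty":1.7,"tz":1.9,"roll":0.7},{"fingers":1,"tx":1,"ty":1.7,"tz":1.9,"roll":0.7},{"fingers":1,"tx":1,"ty":1.7,"tz":1.9,"roll":0.7}]' 30; cat >> h.py <<'E'
def wrist(name=None):
    s=observe();T=np.eye(4);T[:3,:3]=R.from_euler("xyz",s["tool_rot"]).as_matrix();T[:3,3]=s["tool_pos"]
    p,d=read_camera("wrist");c=get_calibration("wrist")
    if name: cv2.imwrite(f"pics/{name}.png",p[:,:,::-1])
    return cloud(d,c,T@c["T_tool_cam"]),d
E
python3 - <<'E'
from h import *
plan(.472,-.068,.030,-22)
P,d=wrist("w1")
near=np.hypot(P[...,0]-.472,P[...,1]+.068)<.06;d=d*near
print("table",np.median(P[(d>0)&(P[...,2]<.006)][:,2]))
rect(P,.010,.06,None,d,"all");rect(P,.041,.06,None,d,"tip")
E
```

```text
time: 2.1
tool_pos: [0.4732, -0.0639, 0.1616]
tool_rot: [1.763, 1.57, -0.189]
contact_force: [-0.6, 0.8, 0.3]
opening: 0.0917
t 2.1 q [-0.3   0.35  1.78  0.    1.    0.09] jaw -21.82 tcp [473.2 -63.9 161.6] toolx [ 0.001 -0.    -1.   ] F [-0.6  0.8  0.3] open 0.0917
-> tx ty tz [3.291 0.008 0.106] roll 0.018
table 0.0003931150782809367
all n 8963 c [472.1 -68.9] wh [70.7 60.1] ang 68.0 z med 30.4
tip n 3681 c [472.5 -68. ] wh [24.8 60.1] ang 68.0 z med 46.3
```

View pics/w1.png

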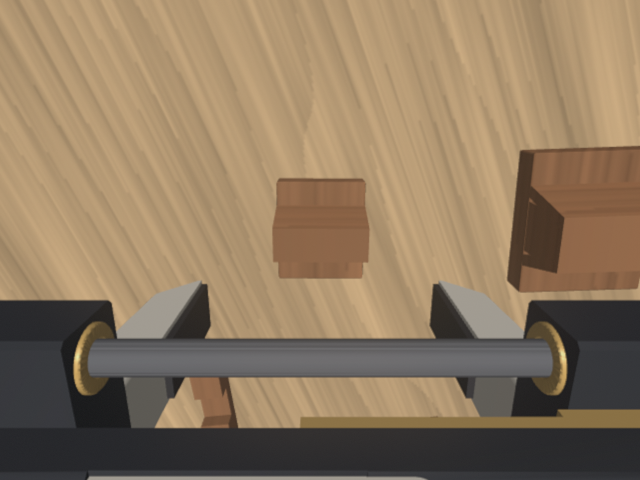

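The view shows the small block centred between the open fingers at (320,228), and the larger block clear to the right. The second measurement agrees to 1 mm, so I'll descend and grip.

```bash
python3 -m crank '[{"fingers":1,"tx":0.6,"ty":0,"tz":0.12,"roll":0},{"fingers":1,"tx":1.4,"ty":0,"tz":0.12,"roll":0},{"fingers":1,"tx":2.2,"ty":0,"tz":0.12,"roll":0},{"fingers":1,"tx":2.9,"ty":0,"tz":0.12,"roll":0},{"fingers":1,"tx":3.28,"ty":0,"tz":0.12,"roll":0},{"fingers":1,"tx":3.28,"ty":0,"tz":0.12,"roll":0},{"fingers":1,"tx":3.28,"ty":0,"tz":0.12,"roll":0},{"fingers":0,"tx":3.28,"ty":0,"tz":0.12,"roll":0}]' 30; python3 -m crank '[{"fingers":-1},{"fingers":-1},{"fingers":-1},{"fingers":-1},{"fingers":-1},{"fingers":-1},{"fingers":-1},{"fingers":-1}]' 30;python3 -c "
from h import *
plan(.5764,.1605,.040,-4)"
```

```text
time: 3.15
tool_pos: [0.4719, -0.0688, 0.0309]
tool_rot: [1.7, 1.569, -0.253]
contact_force: [-0.9, 0.6, 0.7]
opening: 0.0859
t 3.15 q [-0.31  0.56  1.91  0.    0.67  0.08] jaw -21.85 tcp [471.9 -68.8  30.9] toolx [ 0.002 -0.    -1.   ] F [-0.9  0.6  0.7] open 0.0859
-> tx ty tz [-0.225  0.291 -6.293] roll -1.785invalid input at $[0]: expected keys fingers, tx, ty, tz, roll
```

```bash
python3 -m crank '[{"fingers":-1,"tx":0,"ty":0,"tz":0,"roll":0},{"fingers":-1,"tx":0,"ty":0,"tz":0,"roll":0},{"fingers":-1,"tx":0,"ty":0,"tz":0,"roll":0},{"fingers":-1,"tx":0,"ty":0,"tz":0,"roll":0},{"fingers":-1,"tx":0,"ty":0,"tz":0,"roll":0},{"fingers":-1,"tx":-0.4,"ty":0,"tz":0,"roll":0},{"fingers":-1,"tx":-1.2,"ty":0,"tz":0,"roll":0},{"fingers":-1,"tx":-2.2,"ty":0,"tz":0,"roll":0}]' 30;python3 -c "
from h import *
plan(.5764,.1605,.090,-4)"
```

```text
time: 4.15
tool_pos: [0.4706, -0.0684, 0.1182]
tool_rot: [-1.535, 1.568, 2.796]
contact_force: [-0.4, -0.5, -0.6]
opening: 0.0599
t 4.15 q [-0.31  0.42  1.84  0.    0.89  0.08] jaw -21.86 tcp [470.6 -68.4 118.2] toolx [-0.002  0.001 -1.   ] F [-0.4 -0.5 -0.6] open 0.0599
-> tx ty tz [ 0.705  0.325 -6.296] roll -1.786
```

```bash
python3 -m crank '[{"fingers":-1,"tx":-0.2,"ty":0,"tz":-0.8,"roll":-0.2},{"fingers":-1,"tx":-0.2,"ty":0.05,"tz":-1.9,"roll":-0.5},{"fingers":-1,"tx":-0.2,"ty":0.1,"tz":-3,"roll":-0.8},{"fingers":-1,"tx":-0.2,"ty":0.15,"tz":-4.1,"roll":-1.1},{"fingers":-1,"tx":-0.2,"ty":0.2,"tz":-5.1,"roll":-1.4},{"fingers":-1,"tx":-0.2,"ty":0.3,"tz":-5.9,"roll":-1.7},{"fingers":-1,"tx":-0.2,"ty":0.32,"tz":-6.3,"roll":-1.8},{"fingers":-1,"tx":-0.2,"ty":0.32,"tz":-6.3,"roll":-1.8}]' 30;
python3 -m crank '[{"fingers":-1,"tx":0,"ty":0,"tz":0,"roll":0},{"fingers":-1,"tx":0,"ty":0,"tz":0,"roll":0},{"fingers":-1,"tx":0,"ty":0,"tz":0,"roll":0},{"fingers":-1,"tx":0,"ty":0,"tz":0,"roll":0},{"fingers":-1,"tx":0,"ty":0,"tz":0,"roll":0},{"fingers":-1,"tx":0,"ty":0,"tz":0,"roll":0},{"fingers":-1,"tx":0,"ty":0,"tz":0,"roll":0},{"fingers":-1,"tx":0,"ty":0,"tz":0,"roll":0}]' 30
python3 - <<'E'
from h import *
plan(.5764,.1605,.041,-4)
P,d=wrist("w2");np.savez("pics/w2.npz",P=P,d=d)
f=lambda x,y,r: d*(np.hypot(P[...,0]-x,P[...,1]-y)<r)
rect(P,.08,.2,None,f(.5764,.1605,.06),"held all");rect(P,.03,.08,None,f(.5815,.2375,.055),"set all")
E
```

```text
time: 5.15
tool_pos: [0.5768, 0.1608, 0.1256]
tool_rot: [-1.248, 1.57, -2.885]
contact_force: [0.0, -0.8, -1.3]
opening: 0.0599
time: 6.15
tool_pos: [0.577, 0.1605, 0.1261]
tool_rot: [2.51, 1.571, 0.872]
contact_force: [-0.5, -0.1, 0.1]
opening: 0.0598
t 6.15 q [0.14 0.59 1.48 0.   1.07 0.21] jaw -3.85 tcp [577.  160.5 126.1] toolx [ 0.  0. -1.] F [-0.5 -0.1  0.1] open 0.0598
-> tx ty tz [ 2.128e+00 -1.500e-02  2.000e-03] roll 0.015
held all n 76633 c [576.  161.1] wh [ 71.8 113.8] ang 86.2 z med 182.6
set all n 9126 c [581.7 237.4] wh [36.  60.3] ang 86.2 z med 56.0
```

View pics/w2.png

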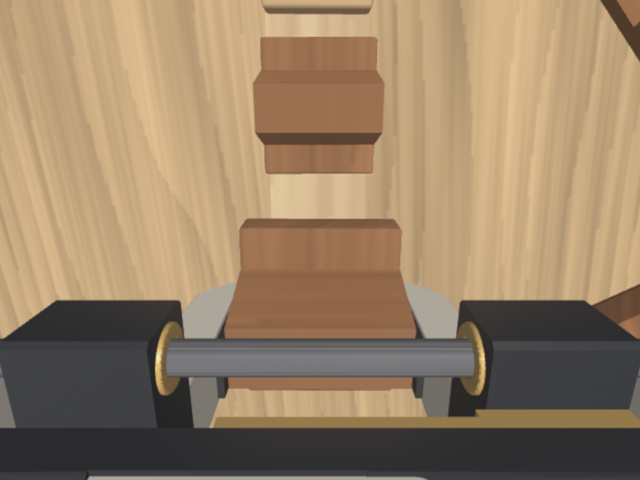

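The block is held level between the pads at (320,300), with the set block ahead at (320,105). Next, precise offsets from the same data.

```bash
python3 - <<'E'
from h import *
z=np.load("pics/w2.npz");P,d=z["P"],z["d"]
a=np.radians(86.2);C=np.array([.5793,.2]);e=np.array([np.cos(a),np.sin(a)]);n=np.array([e[1],-e[0]])
Y=(P[...,:2]-C)@e*1000;X=(P[...,:2]-C)@n*1000;Z=P[...,2]*1000
def ex(l,m):
    m=m&(d>0);print(l,m.sum(),"X",np.round(np.percentile(X[m],[.5,99.5]),1),"Y",np.round(np.percentile(Y[m],[.5,99.5]),1),"Z",np.round(np.median(Z[m]),1))
ex("set tip",(Z>53)&(Z<59)&(abs(Y-39)<25)&(abs(X)<36));ex("set brim",(Z>23)&(Z<29)&(Y>-4)&(Y<90)&(abs(X)<36))
ex("board",(Z>7)&(Z<13)&(Y>-90)&(Y<110)&(abs(X)<36));ex("cheek",(Z>21)&(Z<27)&(Y>80)&(Y<110)&(abs(X)<36))
H=(abs(X)<30.5)&(Y>-90)&(Y<10);h,b=np.histogram(Z[H&(Z>90)],np.arange(90,160,4));print(h)
ex("held brim",(Z>98)&(Z<116)&H);ex("held tip",(Z>130)&(Z<150)&(abs(Y+39)<20)&H)
E
```

```text
set tip 6804 X [-29.8  29.6] Y [25.6 49. ] Z 56.3
set brim 8099 X [-29.7  29.4] Y [ 2.8 89.2] Z 26.2
board 6626 X [-29.   26.5] Y [-27.1  85.8] Z 10.3
cheek 1088 X [-28.2  26.4] Y [85.3 89.4] Z 23.9
[   0   43  387  419  454 7542 1129 1176 1289 1400 1455 1618 3336 2416
  114    0    0]
held brim 9350 X [-28.8  30. ] Y [-74.1  -4.2] Z 112.0
held tip 8939 X [-29.9  30.3] Y [-50.6 -24.8] Z 141.0
```

```bash
python3 -m crank '[{"fingers":-1,"tx":0.4,"ty":-0.01,"tz":0.015,"roll":0},{"fingers":-1,"tx":0.9,"ty":-0.01,"tz":0.015,"roll":0},{"fingers":-1,"tx":1.4,"ty":-0.01,"tz":0.015,"roll":0},{"fingers":-1,"tx":1.75,"ty":-0.01,"tz":0.015,"roll":0},{"fingers":-1,"tx":1.95,"ty":-0.01,"tz":0.015,"roll":0},{"fingers":-1,"tx":2.06,"ty":-0.01,"tz":0.015,"roll":0},{"fingers":-1,"tx":2.12,"ty":-0.01,"tz":0.015,"roll":0},{"fingers":-1,"tx":2.12,"ty":-0.01,"tz":0.015,"roll":0}]' 30;
python3 -m crank '[{"fingers":-1,"tx":0.02,"ty":0,"tz":0,"roll":0},{"fingers":-1,"tx":0.02,"ty":0,"tz":0,"roll":0},{"fingers":-1,"tx":0.02,"ty":0,"tz":0,"roll":0},{"fingers":-1,"tx":0.02,"ty":0,"tz":0,"roll":0},{"fingers":-1,"tx":0.02,"ty":0,"tz":0,"roll":0},{"fingers":-1,"tx":0.02,"ty":0,"tz":0,"roll":0},{"fingers":-1,"tx":0.02,"ty":0,"tz":0,"roll":0},{"fingers":-1,"tx":0.02,"ty":0,"tz":0,"roll":0}]' 30
python3 -c "
from h import *
plan(.47,-.261,.03,-16)"
```

```text
time: 7.2
tool_pos: [0.5768, 0.16, 0.0416]
tool_rot: [1.874, 1.57, 0.236]
contact_force: [0.5, 0.1, -0.5]
opening: 0.0599
time: 8.2
tool_pos: [0.5766, 0.1599, 0.0405]
tool_rot: [2.587, 1.571, 0.949]
contact_force: [0.4, 0.3, -0.9]
opening: 0.0597
t 8.2 q [0.14 0.7  1.55 0.   0.89 0.21] jaw -3.85 tcp [576.6 159.9  40.5] toolx [ 0.  0. -1.] F [ 0.4  0.3 -0.9] open 0.0597
-> tx ty tz [ 0.262 -1.952 10.678] roll 1.215
```

```bash
python3 -m crank '[{"fingers":-1,"tx":0.02,"ty":0,"tz":0,"roll":0},{"fingers":-1,"tx":0.02,"ty":0,"tz":0,"roll":0},{"fingers":0.6,"tx":0.02,"ty":0,"tz":0,"roll":0},{"fingers":1,"tx":0.02,"ty":0,"tz":0,"roll":0},{"fingers":1,"tx":0.02,"ty":0,"tz":0,"roll":0},{"fingers":1,"tx":0.02,"ty":0,"tz":0,"roll":0},{"fingers":1,"tx":-0.5,"ty":0,"tz":0,"roll":0},{"fingers":1,"tx":-1.2,"ty":0,"tz":0,"roll":0}]' 30;
python3 -m crank '[{"fingers":1,"tx":-1,"ty":0,"tz":0,"roll":0},{"fingers":1,"tx":-2,"ty":0,"tz":0.1,"roll":0},{"fingers":1,"tx":-2.2,"ty":0,"tz":0.8,"roll":0},{"fingers":1,"tx":-2.2,"ty":0,"tz":1,"roll":0},{"fingers":1,"tx":-2.2,"ty":0,"tz":1,"roll":0},{"fingers":1,"tx":-2.2,"ty":0,"tz":1,"roll":0},{"fingers":1,"tx":-2.2,"ty":0,"tz":1,"roll":0},{"fingers":1,"tx":-2.2,"ty":0,"tz":1,"roll":0}]' 30
cat > chk.py <<'E'
from h import *
a=np.radians(86.2);C=np.array([.5793,.2]);e=np.array([np.cos(a),np.sin(a)]);n=np.array([e[1],-e[0]])
def chk(P,d,parts):
    Y=(P[...,:2]-C)@e*1000;X=(P[...,:2]-C)@n*1000;Z=P[...,2]*1000
    for l,z0,z1,y0,y1 in parts:
        m=(d>0)&(Z>z0)&(Z<z1)&(Y>y0)&(Y<y1)&(abs(X)<45)
        if m.sum()<50: print(l,"none");continue
        r=cv2.minAreaRect(np.c_[X[m],Y[m]].astype(np.float32))
        print(l,m.sum(),"X",np.round(np.percentile(X[m],[.5,99.5]),1),"Y",np.round(np.percentile(Y[m],[.5,99.5]),1),"Z",np.round(np.median(Z[m]),1),"rect",np.round(np.r_[r[0],r[1],r[2]],1))
E
python3 - <<'E'
from chk import *
P,d=wrist("w3")
chk(P,d,[("set tip",53,60,15,60),("new tip",53,60,-60,-15),("set brim",23,29,-1,80),("new brim",23,29,-80,1)])
plan(.47,-.261,.15,-16)
E
```

```text
time: 9.2
tool_pos: [0.576, 0.1598, 0.0883]
tool_rot: [-1.396, 1.569, -3.034]
contact_force: [0.2, -0.1, 0.3]
opening: 0.0917
time: 10.2
tool_pos: [0.5738, 0.1204, 0.1762]
tool_rot: [-1.702, 1.57, 2.944]
contact_force: [0.4, -0.2, 0.0]
opening: 0.0921
set tip 5089 X [-29.8  29.5] Y [25.3 49.1] Z 56.3 rect [-0.2 37.  60.3 24.5  0.1]
new tip 3891 X [-29.5  29.9] Y [-51.6 -28.1] Z 56.3 rect [  0.1 -39.7  60.1  24.4   0.1]
set brim 3310 X [-29.8  29.5] Y [ 2.7 59.6] Z 26.4 rect [-0.2 31.3 60.1 57.3  0.1]
new brim 4423 X [-29.4  29.7] Y [-74.9  -5.3] Z 26.3 rect [  0.2 -40.2  70.   60.1  89.7]
t 10.25 q [0.08 0.52 1.46 0.   1.16 0.14] jaw -3.83 tcp [573.8 120.3 176.3] toolx [-0.  0. -1.] F [-0.6  0.4  0.1] open 0.0918
-> tx ty tz [ 0.657 -1.954  9.686] roll 1.217
```

View pics/w3.png

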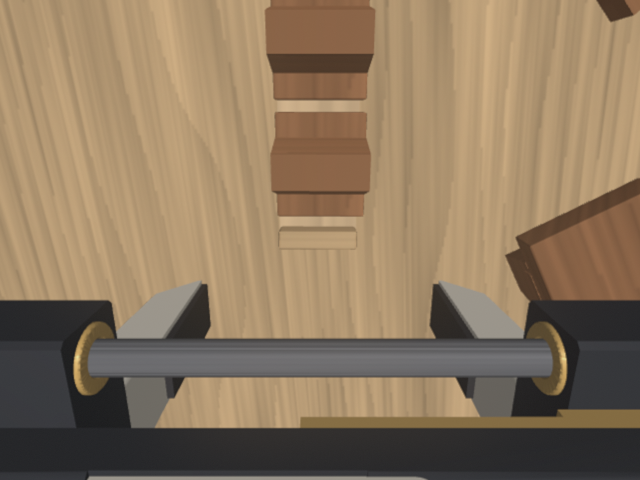

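The seated block at (320,155) is upright and lined up with the set one at (320,45): 0.3 mm off in x, parallel, with an 8 mm gap. On to the crown-down block.

```bash
python3 -m crank '[{"fingers":1,"tx":0,"ty":-0.2,"tz":1.2,"roll":0.2},{"fingers":1,"tx":0,"ty":-0.4,"tz":2.5,"roll":0.4},{"fingers":1,"tx":0,"ty":-0.7,"tz":3.9,"roll":0.6},{"fingers":1,"tx":0.1,"ty":-1,"tz":5.3,"roll":0.8},{"fingers":1,"tx":0.2,"ty":-1.4,"tz":6.7,"roll":1},{"fingers":1,"tx":0.3,"ty":-1.6,"tz":8.1,"roll":1.2},{"fingers":1,"tx":0.4,"ty":-1.9,"tz":9.3,"roll":1.2},{"fingers":1,"tx":0.4,"ty":-1.95,"tz":9.7,"roll":1.2}]' 30;
python3 -m crank '[{"fingers":1,"tx":0,"ty":0,"tz":0,"roll":0},{"fingers":1,"tx":0,"ty":0,"tz":0,"roll":0},{"fingers":1,"tx":0,"ty":0,"tz":0,"roll":0},{"fingers":1,"tx":0,"ty":0,"tz":0,"roll":0},{"fingers":1,"tx":0,"ty":0,"tz":0,"roll":0},{"fingers":1,"tx":0,"ty":0,"tz":0,"roll":0},{"fingers":1,"tx":0,"ty":0,"tz":0,"roll":0},{"fingers":1,"tx":0,"ty":0,"tz":0,"roll":0}]' 30
python3 - <<'E'
from h import *
P,d=wrist("w4");d=d*(np.hypot(P[...,0]-.47,P[...,1]+.261)<.06)
rect(P,.04,.06,None,d,"down top");rect(P,.004,.06,None,d,"down all")
plan(.47,-.261,.03,-16)
E
```

```text
time: 11.25
tool_pos: [0.469, -0.2642, 0.1602]
tool_rot: [-1.461, 1.57, 2.972]
contact_force: [0.5, 0.6, 0.1]
opening: 0.0919
time: 12.25
tool_pos: [0.47, -0.2619, 0.1605]
tool_rot: [2.745, 1.571, 0.898]
contact_force: [-0.2, -0.3, -0.1]
opening: 0.0919
down top n 10592 c [ 470.1 -262.1] wh [70.5 60.1] ang 74.1 z med 46.3
down all n 10793 c [ 470.1 -262.1] wh [70.5 60.1] ang 74.1 z med 46.3
t 12.3 q [-0.65  0.46  1.62  0.    1.07 -0.37] jaw -15.86 tcp [ 470.  -261.9  160.5] toolx [ 0.  0. -1.] F [ 0.3 -0.4 -0.2] open 0.0917
-> tx ty tz [ 3.262 -0.005 -0.022] roll 0.014
```

View pics/w4.png

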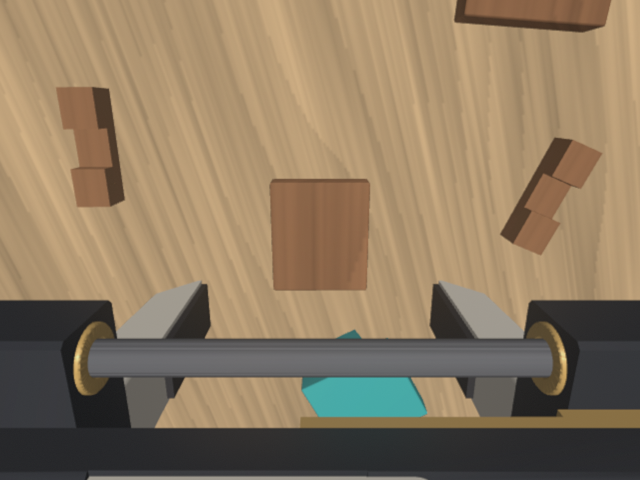

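The target is between the fingers at (320,235), with turquoise behind at (365,380) clear of the fingers. Both measurements agree to 1 mm. I'll descend and grip.

```bash
python3 -m crank '[{"fingers":1,"tx":0.6,"ty":0,"tz":0,"roll":0},{"fingers":1,"tx":1.4,"ty":0,"tz":0,"roll":0},{"fingers":1,"tx":2.2,"ty":0,"tz":0,"roll":0},{"fingers":1,"tx":2.9,"ty":0,"tz":0,"roll":0},{"fingers":1,"tx":3.25,"ty":0,"tz":0,"roll":0},{"fingers":1,"tx":3.25,"ty":0,"tz":0,"roll":0},{"fingers":1,"tx":3.25,"ty":0,"tz":0,"roll":0},{"fingers":0,"tx":3.25,"ty":0,"tz":0,"roll":0}]' 30; python3 -m crank '[{"fingers":-1,"tx":0,"ty":0,"tz":0,"roll":0},{"fingers":-1,"tx":0,"ty":0,"tz":0,"roll":0},{"fingers":-1,"tx":0,"ty":0,"tz":0,"roll":0},{"fingers":-1,"tx":0,"ty":0,"tz":0,"roll":0},{"fingers":-1,"tx":0,"ty":0,"tz":0,"roll":0},{"fingers":-1,"tx":-0.4,"ty":0,"tz":0,"roll":0},{"fingers":-1,"tx":-1.2,"ty":0,"tz":0,"roll":0},{"fingers":-1,"tx":-2.2,"ty":0,"tz":0,"roll":0}]' 30;python3 -c "
from h import *
plan(.579,.150,.15,-3.9);plan(.579,.199,.15,-3.9)"
```

```text
time: 13.3
tool_pos: [0.4706, -0.2623, 0.0316]
tool_rot: [1.248, 1.569, -0.6]
contact_force: [-1.2, 0.2, 0.3]
opening: 0.0858
time: 14.3
tool_pos: [0.4696, -0.2616, 0.1196]
tool_rot: [-2.004, 1.569, 2.432]
contact_force: [1.1, -1.2, -1.3]
opening: 0.0597
t 14.3 q [-0.65  0.51  1.66  0.    0.97 -0.37] jaw -15.85 tcp [ 469.6 -261.6  119.6] toolx [-0.001  0.001 -1.   ] F [ 1.1 -1.2 -1.3] open 0.0597
-> tx ty tz [ -0.754  -0.18  -10.645] roll -1.195
t 14.3 q [-0.65  0.51  1.66  0.    0.97 -0.37] jaw -15.85 tcp [ 469.6 -261.6  119.6] toolx [-0.001  0.001 -1.   ] F [ 1.1 -1.2 -1.3] open 0.0597
-> tx ty tz [ -0.752  -0.514 -11.824] roll -1.195
```

```bash
python3 -m crank '[{"fingers":-1,"tx":-0.4,"ty":0,"tz":-1,"roll":0},{"fingers":-1,"tx":-0.7,"ty":0,"tz":-2.3,"roll":-0.2},{"fingers":-1,"tx":-0.75,"ty":-0.1,"tz":-3.7,"roll":-0.4},{"fingers":-1,"tx":-0.75,"ty":-0.1,"tz":-5.1,"roll":-0.6},{"fingers":-1,"tx":-0.75,"ty":-0.2,"tz":-6.5,"roll":-0.8},{"fingers":-1,"tx":-0.75,"ty":-0.3,"tz":-7.9,"roll":-1},{"fingers":-1,"tx":-0.75,"ty":-0.4,"tz":-9.2,"roll":-1.2},{"fingers":-1,"tx":-0.75,"ty":-0.4,"tz":-10.3,"roll":-1.2}]' 30;python3 -c "
from h import *
plan(.579,.199,.15,-3.85)"
```

```text
time: 15.3
tool_pos: [0.5671, 0.141, 0.1494]
tool_rot: [2.016, 1.57, 0.379]
contact_force: [0.8, -0.6, -0.5]
opening: 0.0597
t 15.3 q [0.11 0.54 1.5  0.   1.1  0.18] jaw -3.77 tcp [567.1 141.  149.4] toolx [ 0.  0. -1.] F [ 0.8 -0.6 -0.5] open 0.0597
-> tx ty tz [-0.014  0.202 -1.467] roll 0.008
```

```bash
python3 -m crank '[{"fingers":-1,"tx":0,"ty":0.1,"tz":-0.7,"roll":0},{"fingers":-1,"tx":0,"ty":0.2,"tz":-1.3,"roll":0},{"fingers":-1,"tx":0,"ty":0.2,"tz":-1.47,"roll":0},{"fingers":-1,"tx":0,"ty":0.2,"tz":-1.47,"roll":0},{"fingers":-1,"tx":0,"ty":0.2,"tz":-1.47,"roll":0},{"fingers":-1,"tx":0,"ty":0.2,"tz":-1.47,"roll":0},{"fingers":-1,"tx":0,"ty":0.2,"tz":-1.47,"roll":0},{"fingers":-1,"tx":0,"ty":0.2,"tz":-1.47,"roll":0}]' 30;python3 - <<'E'
from chk import *
plan(.579,.199,.057,-3.85)
P,d=wrist("w5");np.savez("pics/w5.npz",P=P,d=d)
Y=(P[...,:2]-C)@e*1000;X=(P[...,:2]-C)@n*1000;Z=P[...,2]*1000
print(np.histogram(Z[(d>0)&(abs(X)<30)&(abs(Y)<45)],np.arange(100,180,4)))
chk(P,d,[("held top",157,171,-50,50),("set tip",53,60,15,60),("cheek",21,27,80,110)])
E
```

```text
time: 16.3
tool_pos: [0.5791, 0.1967, 0.1486]
tool_rot: [-2.908, 1.571, 1.736]
contact_force: [-0.2, 0.6, -0.9]
opening: 0.0596
t 16.3 q [0.2  0.59 1.41 0.   1.14 0.27] jaw -3.87 tcp [579.1 196.7 148.6] toolx [-0.  0. -1.] F [-0.2  0.6 -0.9] open 0.0596
-> tx ty tz [ 2.289 -0.007 -0.057] roll -0.002
(array([    0,     0,     0,     0,     0,     0,     0,     0,     0,
           0,     0,     0,   366,   717,   768,  9706, 13879,    48,
           0]), array([100, 104, 108, 112, 116, 120, 124, 128, 132, 136, 140, 144, 148,
       152, 156, 160, 164, 168, 172, 176]))
held top 26198 X [-40.8  41.2] Y [-25.3  31.7] Z 164.1 rect [ 0.1  2.6 89.6 58.8  0.4]
set tip 4782 X [-29.9  29.5] Y [26.5 49.1] Z 56.3 rect [-0.1 38.  60.2 23.3  0. ]
cheek 2483 X [-28.3  26.5] Y [85.8 99.5] Z 24.2 rect [-0.9 92.5 14.2 56.  89.8]
```

View pics/w5.png

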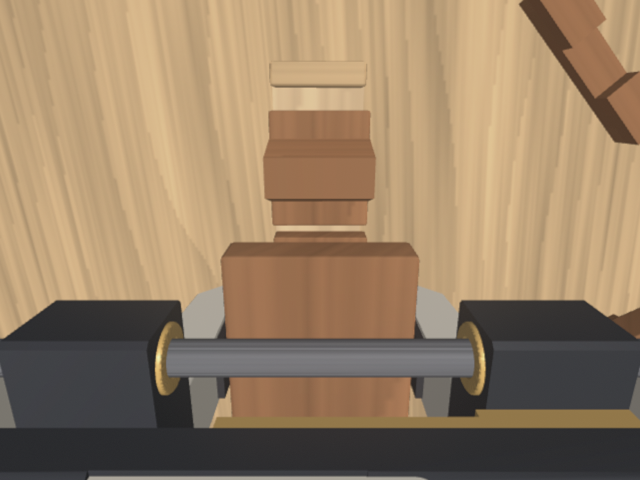

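The block is held level and square at (320,330). The drop needed is about 92 mm, with +2.6 mm along board y. The valley has ±9 mm of play, so this is safe.

```bash
python3 -m crank '[{"fingers":-1,"tx":0.3,"ty":0,"tz":-0.065,"roll":0},{"fingers":-1,"tx":0.8,"ty":0,"tz":-0.065,"roll":0},{"fingers":-1,"tx":1.3,"ty":0,"tz":-0.065,"roll":0},{"fingers":-1,"tx":1.7,"ty":0,"tz":-0.065,"roll":0},{"fingers":-1,"tx":2,"ty":0,"tz":-0.065,"roll":0},{"fingers":-1,"tx":2.15,"ty":0,"tz":-0.065,"roll":0},{"fingers":-1,"tx":2.25,"ty":0,"tz":-0.065,"roll":0},{"fingers":-1,"tx":2.27,"ty":0,"tz":-0.065,"roll":0}]' 30;
python3 -m crank '[{"fingers":-1,"tx":0,"ty":0,"tz":0,"roll":0},{"fingers":-1,"tx":0,"ty":0,"tz":0,"roll":0},{"fingers":-1,"tx":0.01,"ty":0,"tz":0,"roll":0},{"fingers":-1,"tx":0.02,"ty":0,"tz":0,"roll":0},{"fingers":-1,"tx":0.02,"ty":0,"tz":0,"roll":0},{"fingers":-1,"tx":0.02,"ty":0,"tz":0,"roll":0},{"fingers":-1,"tx":0.02,"ty":0,"tz":0,"roll":0},{"fingers":-1,"tx":0.02,"ty":0,"tz":0,"roll":0}]' 30
python3 -c "
from h import *
plan(.579,.199,.057,-3.85)"
```

```text
time: 17.35
tool_pos: [0.5794, 0.1996, 0.0579]
tool_rot: [1.911, 1.57, 0.273]
contact_force: [0.0, -0.3, -0.5]
opening: 0.0598
time: 18.35
tool_pos: [0.5793, 0.1995, 0.0569]
tool_rot: [2.716, 1.571, 1.078]
contact_force: [0.1, -0.1, -2.0]
opening: 0.0598
t 18.35 q [0.21 0.7  1.49 0.   0.95 0.27] jaw -3.86 tcp [579.3 199.5  56.9] toolx [ 0.  0. -1.] F [ 0.1 -0.1 -2. ] open 0.0598
-> tx ty tz [-0.001 -0.006  0.014] roll -0.001
```

```bash
python3 -m crank '[{"fingers":-1,"tx":0.01,"ty":0,"tz":0,"roll":0},{"fingers":-1,"tx":0.01,"ty":0,"tz":0,"roll":0},{"fingers":0.6,"tx":0.01,"ty":0,"tz":0,"roll":0},{"fingers":1,"tx":0.01,"ty":0,"tz":0,"roll":0},{"fingers":1,"tx":0.01,"ty":0,"tz":0,"roll":0},{"fingers":1,"tx":0.01,"ty":0,"tz":0,"roll":0},{"fingers":1,"tx":-0.5,"ty":0,"tz":0,"roll":0},{"fingers":1,"tx":-1.2,"ty":0,"tz":0,"roll":0}]' 30;
python3 -m crank '[{"fingers":1,"tx":-1,"ty":0,"tz":0,"roll":0},{"fingers":1,"tx":-2,"ty":0,"tz":0.5,"roll":0},{"fingers":1,"tx":-2.4,"ty":0,"tz":1.5,"roll":0},{"fingers":1,"tx":-2.4,"ty":0,"tz":2,"roll":0},{"fingers":1,"tx":-2.4,"ty":0,"tz":2,"roll":0},{"fingers":1,"tx":-2.4,"ty":0,"tz":2,"roll":0},{"fingers":1,"tx":-2.4,"ty":0,"tz":2,"roll":0},{"fingers":1,"tx":-2.4,"ty":0,"tz":2,"roll":0}]' 30
python3 - <<'E'
from chk import *
plan(.579,.199,.057,-3.85)
P,d=wrist("w6")
parts=[("top",68,76,-60,60),("set tip vis",53,60,15,60),("new tip vis",53,60,-60,-15),("set brim",23,29,-1,80),("new brim",23,29,-80,1)]
chk(P,d,parts)
Y=(P[...,:2]-C)@e*1000;X=(P[...,:2]-C)@n*1000;Z=P[...,2]*1000;m=(d>0)&(Z>68)&(Z<76)&(abs(Y)<60)&(abs(X)<45)
print("slopes deg X,Y",np.degrees(np.linalg.lstsq(np.c_[X[m],Y[m],np.ones(m.sum())],Z[m],rcond=None)[0][:2]))
E
```

```text
time: 19.35
tool_pos: [0.5787, 0.1994, 0.1047]
tool_rot: [-1.331, 1.569, -2.969]
contact_force: [-0.1, -0.6, 0.4]
opening: 0.0921
time: 20.35
tool_pos: [0.5738, 0.1205, 0.2005]
tool_rot: [-1.751, 1.57, 2.895]
contact_force: [0.7, -0.8, 0.6]
opening: 0.0918
t 20.35 q [0.08 0.5  1.43 0.   1.22 0.14] jaw -3.79 tcp [573.8 120.5 200.5] toolx [-0.001  0.    -1.   ] F [ 0.7 -0.8  0.6] open 0.0918
-> tx ty tz [ 3.587e+00  3.000e-03 -1.966e+00] roll 0.006
top 12310 X [-29.4  29.7] Y [-35.3  34. ] Z 72.3 rect [ 0.2 -0.6 60.2 69.9  0. ]
set tip vis 2189 X [-29.9  29.5] Y [36.6 48.4] Z 56.3 rect [-0.3 42.9 60.  12.9  0. ]
new tip vis 1905 X [-29.6  29.9] Y [-51.4 -37.9] Z 56.3 rect [  0.1 -44.6  60.   13.8   0.2]
set brim 1361 X [-29.5  29.6] Y [56.3 65.1] Z 26.3 rect [-0.1 60.4  9.8 60.  89.7]
new brim 1678 X [-29.7  29.7] Y [-74.8 -59.3] Z 26.3 rect [  0.1 -67.   15.9  60.1  90. ]
slopes deg X,Y [ 0.02770915 -0.06478729]
```

View pics/w6.png

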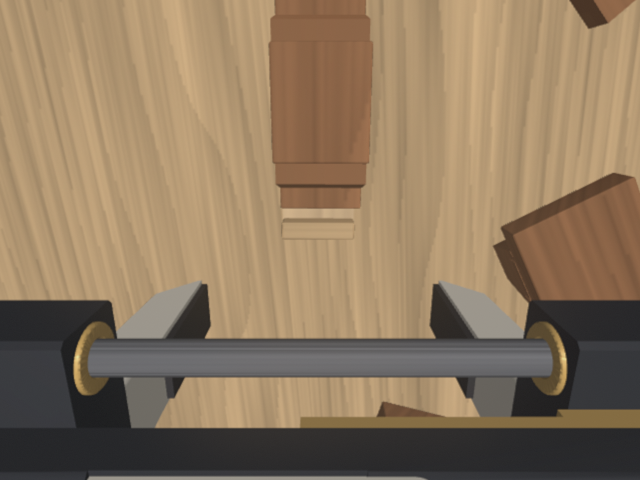

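The top block at (320,95) sits level (under 0.1°) and square at 72 mm, within about 1 mm of centre. The gripper is clear, so I'm handing in.

```bash
python3 -c "
from cell import *
print(hand_in())"
```

```text
the job is handed in; nothing more can be done
None
```

The pack is finished and handed in at about 20 s of robot time, in the order asked.

- **Crown-up block:** I set the small crown-up block into the empty seat. It measured 0.3 mm off the set block's line in x, parallel to it, with an 8 mm gap between the brims.
- **Crown-down block:** I laid the small crown-down block across the two. Its top measured 72.3 mm above the table (72 expected), level to under 0.1° and square. It is within about 1 mm of the board's middle.
- **Other checks:** The gripper was open and clear of everything at hand-in. Contact-force readings between moves stayed within a few newtons, and I didn't touch the turquoise or larger blocks.
- **Slight disagreement:** The wrist views put the board's x centre about 1 mm off the blocks' common line. The block already seated showed the same offset.

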